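# Index the glass carousel and hold the reading head out at its mark

## Task

At the colour-measuring station, turn the carousel anticlockwise (seen from above) by its knob to its next place, so that the amber glass disc clicks into line with the boom; do this while the reading head is still parked. Then press the red lock button on the sleeve to release the telescoping boom, draw the boom out by its orange grip until the sleeve's mouth lies within the red band of the boom's scale, and hold it there by the grip against its return spring: the job finishes while you are still holding it. Leave the other things on the bench where they are.

Things in the scene. Friction and masses are not known exactly. Their poses are not given: they have to be found in the camera images.
- station: fixed white measuring station, base plate 200 (x) by 500 mm (y), top 14 mm above the bench; origin on the bench under its centre, z up. In its frame (mm): carousel axis at (0, -130); aluminium sleeve 34 wide, 32 high, y 60 (mouth) to 250, top at z 151; column below it, y 170 to 240. The boom lies at x 0, z 135 and slides out to -y. Stands elsewhere each time, yaw up to 0.35 rad either way
- carousel (a joint): turn of the white carousel (rad), positive anticlockwise seen from above; starts clicked in at 0 or left up to 0.5 past it; the next place, with the amber disc at the boom, is 1.047 (60 degrees). A ball detent every 60 degrees centres it from 0.12 rad either side; breaking out takes about 0.2 N m, between places it turns freely. Disc radius 105 mm, face 60 mm above the bench, six glass discs in black seats at 72 mm radius, seat tops at 64 mm
- knob_grip (a point): grip point of the black bar knob, on the carousel's axis, 98 mm above the bench; the bar is 46 mm long (this point's x), 16 mm wide (its y), stands from 70 to 113 mm above the bench, and turns with the carousel
- amber_disc (a point): centre of the top of the amber (orange-yellow) glass disc, 37 mm across, on the carousel, 65 mm above the bench; at the start it stands 30 to 60 degrees clockwise of the boom's line
- lock (a joint): red lock button in the sleeve's top (m), 0 up, 0.006 fully pressed; goes straight down, 1.5 N at first, 5 N at the end. From about 0.0035 the boom is free and springs out about 15 mm by itself; the button then stays half sunk and need not be held. Pulling the boom does not release it
- button_top (a point): centre of the top of the red lock button, 20 mm across, standing 10 mm proud of the sleeve, 161 mm above the bench when up; 88 mm behind the grip of the parked boom
- boom (a joint): how far the boom is drawn out (m): 0 parked and locked, about 0.015 after release, 0.080 with the middle of the red band at the sleeve's mouth, 0.112 at the end stop. A spring pulls it back to about 0.017 (about 4 N at the red band), so it must be held
- grip_center (a point): middle (177 mm above the bench) of the orange upright grip on top of the white reading head at the boom's end: 20 mm across the boom (this point's x), 30 mm along it (its y), 46 mm tall, from 149 to 195 mm above the bench; moves with the boom. The head below is 40 mm across, 44 mm along the boom, from 149 down to 90 mm above the bench
- sleeve_mouth (a point): middle of the upper edge of the sleeve's open end (black collar), where the scale is read
- red_band (a point): middle of the 10 mm long red band on top of the 20 mm wide boom, 143 mm above the bench; inside the sleeve, hidden, until the boom is drawn out 75 mm, and level with the sleeve's mouth at 80 mm. The scale has a black line at every other 10 mm of extension
- ref_tile: white ceramic tile, 45 x 45 x 8 mm, loose on the station's base plate behind the boom; bystander
- lens_cap: black round cap, 42 mm across, 16 mm high, loose on the base plate in front of the sleeve; bystander
- beaker: empty glass beaker, 68 mm across, 90 mm high, in front of the station; bystander
- spatula: narrow steel laboratory spatula with blue handle, 180 mm long, 10 mm high, lying in front of the station; bystander
- amber_bottle: brown bottle with black cap, 68 mm across, 140 mm high; bystander
- tip_box: blue box with clear lid, 85 x 122 x 65 mm, to the right; bystander
- timer: small white timer, 65 x 65 x 20 mm, to the left; bystander
- wash_bottle: white bottle with red cap, 64 mm across, 150 mm high; bystander

How it is judged:
By the outcome, as a careful person would: the job done as asked, in the order asked, and still so for the second after the job is handed in, while the arm keeps its last pose, push and grip.
It also fails if it takes over 51 s, if anything falls off the work surface, if the arm or the gripper's body presses on something with over 40 N, if the wrist force passes 120 N, or if a joint passes its speed limit or range.

## Robot

A 6-joint arm with a two-finger parallel gripper is mounted at the origin on the work surface. World frame = base frame: x ahead of the robot, y to its left, z up, the work surface at z = 0. Lengths are in mm, angles in rad, forces in N, time in s.
With the tool pointing down it reaches from about 275 to 875 mm from the base axis. Payload 12.5 kg.
Tool frame: the origin (TCP) lies on the centre line of the jaws, within the pads' length; the fingertips stand 17 mm ahead of it and the grasp point (between the pads) lies 2 mm behind it; z points along the fingers, y is the direction in which the jaws open and shut (so a half turn about z gives the same grasp; the last joint's range is limited). The gripper opens to 85 mm and grips with 20 to 120 N. Pads are 22 mm wide; open, the fingers measure 114 mm over their backs; the gripper's body (76 mm by 85 mm) begins 54 mm behind the grasp point. The pads swing forward as they close: fully open they stand 13 mm farther back than shut.
Start: joints at [-1.404, 0.351, 1.652, -0, 1.139, -0.085], TCP at [137.052, -532.636, 248.29] pointing down, gripper open.
Joint ranges: [-2.75, 2.75], [-0.79, 2.1], [0.01, 2.65], [-1.57, 4.71], [0.07, 3.14], [-2.87, 2.87]. Speed limits (rad/s): [2.22, 2.22, 2.79, 3.14, 3.14, 3.14].

## Interface

Orientations are given as a unit quaternion [w, x, y, z].
In Python, from plant import manip gives the robot as it stands.
- The arm moves only by the shell command python3 -m creep 'ROWS' [FORCE]. ROWS is JSON, a list of rows, each a list of 7 numbers: the shift along the tool's x, y, z in m, then the turn, a rotation vector about the tool's x, y, z in rad, then the closure, from 0 (fully open) to 1 (shut). A call has 1 to 12 rows; each row is the pose to reach, as a shift and turn from the pose commanded when the call began, along the tool's axes at that moment; what a row does not reach only later rows make up. A row lasts 1/10 s, in which the tool goes at most 50 mm and 8.59 degrees, less where a joint would pass 70% of its speed; a pose out of reach is approached as far as the arm can. A call with a gripper value outside its range is refused whole. The fingers move at their own pace and stop on an object; FORCE is the grip in N (left out, the last holds). Time passes only in rows, so rows that repeat a pose let the fingers close. It gives the time, the measured TCP pose, the force and the opening at its end, in the units of the state.
- manip.state(): the state, without advancing time (a new reading comes with each control period).
- manip.snapshot(name): name is "side" or "top" or "wrist"; returns a dict with "frame" (420x560x3 uint8, red, green, blue), "range_z" (420x560 float32, mm along the optical axis (not along the pixel's ray), 0 where there is no reading), "fov_y" (degrees; the focal length in pixels is half the picture's height over the tangent of half this angle, whatever the lens; pixels are square), "cx", "cy" (the principal point, pixels), "position" and "attitude" of the camera in the world; the wrist camera has in their place "mount" (4x4, takes a point from camera to tool coordinates, whose origin is the TCP and whose axes are the flange's). Camera axes: x right, y down, z forward; pixel columns grow to the right and rows downward; lengths in mm; the calibration is good to about 2 mm. A picture is of the moment at which its call begins: read the wrist's pose just before it.
- manip.sign_off(): hands the job in, once; it reports no verdict.
Trained networks look in the newest picture that a camera, given by its name, has taken for a name from the list of things; names that differ only in an ending like _2 or _b are one class to them, and where a whole thing is asked for, a point or a joint stands for the part that bears it (a point fixed in the world has none). Each returns a list of dicts, best first, with "confidence" (0 to 1); they miss things now and then, are a little off and sometimes report something else, mostly with a low value. They report only what shows in the picture. A call takes as long as a camera call.
- manip.trace(query, camera): "pixels" (420x560 bool, what is visible of it) and "box" ([centre column, centre row, width, height] in pixels, round what is visible of it).
The state is a dict: "time": time; "joints": joint angles; "qvel": joint speeds; "joint_efforts": joint torques, N m; "tool_pos": TCP position; "eef_rot": TCP orientation; "wrist_force": force on the tool from outside, world axes, zero at the start; "moment": the same for the moment, N m; "finger_gap": opening from 0.0 (shut) to 1.0 (fully open).
Only numpy, scipy, OpenCV 4.12 (cv2) and the standard library are available. Lean on these libraries where they do the work, as an engineer would, in place of code of your own. Each camera call takes 0.05 s, during which the arm holds its last target. There are 200 camera calls.

## Working session

There is one attempt and no reset: what is moved stays moved. The work goes in short steps, Python scripts to look and compute and a shell command to move; the robot and the scene stay as the last step left them, time stands still between calls to the robot, and variables do not carry over. Pictures are saved under pics/ and viewed, about 8 in all and at most 12, crops included, and the job is handed in when it is done.

```bash
mkdir -p pics; ls; cat > h.py <<'E'
import numpy as np, cv2
from scipy.spatial.transform import Rotation as R
from plant import manip
def rot(q): return R.from_quat([q[1],q[2],q[3],q[0]]).as_matrix()
def snap(n):
    st=manip.state(); s=manip.snapshot(n)
    if 'mount' in s:
        T=np.eye(4);T[:3,:3]=rot(st['eef_rot']);T[:3,3]=st['tool_pos'];s['T']=T@np.array(s['mount'])
    else:
        a=np.array(s['attitude'],float);T=np.eye(4)
        T[:3,:3]=rot(a) if a.size==4 else a.reshape(3,3);T[:3,3]=s['position'];s['T']=T
    s['f']=210/np.tan(np.radians(s['fov_y'])/2)
    return s
def pts(s,mask):
    v,u=np.nonzero(mask&(s['range_z']>0));z=s['range_z'][v,u]
    P=np.stack([(u-s['cx'])/s['f']*z,(v-s['cy'])/s['f']*z,z],1)
    return P@s['T'][:3,:3].T+s['T'][:3,3]
def ray(s,u,v,h):
    d=s['T'][:3,:3]@np.array([(u-s['cx'])/s['f'],(v-s['cy'])/s['f'],1]);o=s['T'][:3,3]
    return o+d*(h-o[2])/d[2]
def save(s,n): cv2.imwrite('pics/'+n,cv2.cvtColor(s['frame'],cv2.COLOR_RGB2BGR))
def tool(p):
    st=manip.state();return rot(st['eef_rot']).T@(np.array(p)-st['tool_pos'])
E
python3 - <<'E'
from h import *
print(manip.state())
for c in ['top','side']:
    s=snap(c);save(s,c+'0.png');print(c,s['position'],s['attitude'],s['fov_y'])
    for q in ['knob_grip','amber_disc','button_top','grip_center','sleeve_mouth','station','carousel']:
        for d in manip.trace(q,c)[:2]:
            P=pts(s,d['pixels'])
            print(q,round(d['confidence'],2),np.round(d['box']),np.round(np.median(P,0)) if len(P) else None, np.round(ray(s,*d['box'][:2],{'knob_grip':113,'amber_disc':65,'button_top':161,'grip_center':195,'sleeve_mouth':151}.get(q,60))))
E
```

```text
pics
{'time': 0.0, 'joints': array([-1.40362042e+00,  3.51216476e-01,  1.65243905e+00,  2.22285844e-05,
        1.13909603e+00, -8.46310579e-02]), 'qvel': array([-6.53076127e-04, -8.05825068e-05,  1.81546389e-03, -1.98114069e-03,
        8.46896753e-04, -5.24502715e-05]), 'joint_efforts': array([ 2.15296452e-03, -5.06097293e+01, -2.91406828e+01, -1.41422302e-05,
        4.55208370e-03, -1.68913903e-05]), 'tool_pos': array([ 136.9951606 , -532.33871996,  247.76354793]), 'eef_rot': array([-5.79374600e-04,  9.92085039e-01,  1.25566474e-01, -1.38252571e-05]), 'wrist_force': array([0.21010084, 0.39682054, 0.09111557]), 'moment': array([-0.00133124, -0.01650999, -0.04660911]), 'finger_gap': 0.9989626839581165}
top [ 387.33181565    7.81621577 1099.01063428] [-0.05399194  0.70745594 -0.70230459  0.05795879] 56.30637437083951
knob_grip 0.63 [331. 207.  74.  73.] [ 567. -132.   61.] [ 557. -126.  113.]
amber_disc 0.74 [330. 207.  83.  77.] [ 566. -132.   61.] [ 566. -130.   65.]
button_top 0.52 [237. 214.  10.   6.] [533. 103. 161.] [531. 107. 161.]
grip_center 0.7 [274. 211.  25.  21.] [540.
[... 465 characters left out ...]
1910124 -0.34539502] 44.06759871831969
knob_grip 0.86 [281. 177.  65.  48.] [ 559. -129.   63.] [548. -80. 113.]
amber_disc 0.56 [282. 177.  64.  49.] [ 559. -128.   63.] [ 562. -125.   65.]
amber_disc 0.4 [267. 218.  98. 126.] [526.  38.  24.] [542.  56.  65.]
button_top 0.72 [268. 219.  95. 128.] [526.  39.  22.] [504. 130. 161.]
grip_center 0.72 [270. 191.  17.  28.] [540.  28. 153.] [528.  55. 195.]
sleeve_mouth 0.86 [270. 217.  97. 129.] [526.  38.  23.] [506. 115. 151.]
station 0.76 [268. 218.  93. 125.] [526.  36.  26.] [540.  52.  60.]
station 0.71 [302. 116.  15.  38.] [ 600. -434.   76.] [ 609. -454.   60.]
carousel 0.61 [279. 179.  65.  40.] [ 560. -128.   63.] [ 571. -118.   60.]
```

```bash
python3 - <<'E'
import cv2
a=cv2.imread('pics/top0.png')
cv2.imwrite('pics/c1.png',cv2.resize(a[150:290,170:390],None,fx=3.6,fy=3.6,interpolation=cv2.INTER_CUBIC))
E
```

```text
(no output)
```

View pics/c1.png

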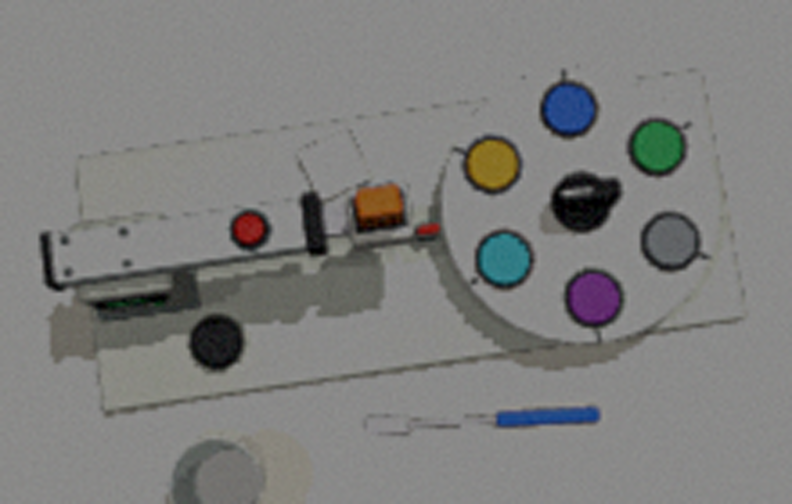

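View pics/side0.png

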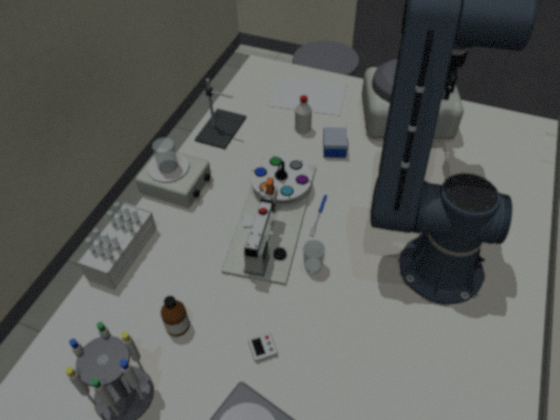

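```bash
python3 - <<'E'
from h import *
s=snap('top')
m=np.zeros((420,560),bool);m[160:270,180:390]=1
P=pts(s,m)
k=P[(abs(P[:,2]-113)<12)&(np.hypot(P[:,0]-566,P[:,1]+132)<45)]
print('knob',len(k),k.mean(0)); _,e,_2=np.linalg.svd((k-k.mean(0))[:,:2]);print(_2[0],e/np.sqrt(len(k)))
hsv=cv2.cvtColor(s['frame'],cv2.COLOR_RGB2HSV)
c=m&(hsv[...,1]>90)&(hsv[...,2]>50)
n,l,st,ce=cv2.connectedComponentsWithStats(c.astype(np.uint8))
for i in range(1,n):
    if st[i,4]>15:
        v,u=np.nonzero(l==i);h=np.median(hsv[l==i][:,0]);p=pts(s,l==i)
        print(st[i,4],'hue',h,ce[i].round(1),np.round(np.median(p,0)),'z65',ray(s,*ce[i],65).round(1),'z161',ray(s,*ce[i],161).round(1))
g=P[(abs(P[:,2]-195)<6)];print('grip',len(g),g.mean(0) if len(g) else 0)
sl=P[(abs(P[:,2]-151)<3.5)&(P[:,1]>45)];print('sleeve',len(sl),sl.mean(0));_,e,v=np.linalg.svd((sl-sl.mean(0))[:,:2]);print(v[0])
print('exposed',s['frame'].mean())
E
```

```text
knob 116 [ 569.32973914 -133.37442289  111.33384241]
[-0.11579704  0.9932729 ] [13.1160378   4.69899688]
158 hue 110.0 [327.6 179.8] [ 641. -124.   65.] z65 [ 641.  -124.9   65. ] z161 [ 617.4 -112.6  161. ]
152 hue 69.0 [352.2 190.3] [ 613. -191.   65.] z65 [ 612.4 -191.    65. ] z161 [ 591.5 -172.6  161. ]
162 hue 23.0 [306.3 195.3] [598. -66.  65.] z65 [597.7 -67.2  65. ] z161 [578.2 -60.2 161. ]
120 hue 14.0 [274.7 206. ] [545.  16. 194.] z65 [567.8  17.6  65. ] z161 [551.   16.7 161. ]
59 hue 1.0 [238.6 213. ] [533. 103. 161.] z65 [548.2 113.5  65. ] z161 [533.2 103.7 161. ]
17 hue 2.0 [288.6 213.1] [553. -21.  41.] z65 [549.  -19.8  65. ] z161 [534.  -17.3 161. ]
165 hue 93.0 [309.6 221.5] [528. -76.  65.] z65 [526.8 -75.6  65. ] z161 [513.8 -67.9 161. ]
161 hue 144.0 [334.5 232.4] [ 499. -141.   65.] z65 [ 498.1 -141.4   65. ] z161 [ 487.8 -127.5  161. ]
109 hue 109.0 [321.5 265.3] [ 413. -111.    9.] z65 [ 411.6 -106.2   65. ] z161 [409.4 -95.6 161. ]
grip 106 [546.64811543  15.3449964  194.1039926 ]
sleeve 957 [525.79963908 152.609635   151.12987838]
[-0.15200169  0.98838023]
exposed 107.18744897959184
```

```bash
python3 -m creep '[[0.518,-0.278,0,0,0,-1.435,0],[0.518,-0.278,0,0,0,-1.435,0],[0.518,-0.278,0,0,0,-1.435,0],[0.518,-0.278,0,0,0,-1.435,0],[0.518,-0.278,0,0,0,-1.435,0],[0.518,-0.278,0,0,0,-1.435,0],[0.518,-0.278,0,0,0,-1.435,0],[0.518,-0.278,0,0,0,-1.435,0],[0.518,-0.278,0,0,0,-1.435,0],[0.518,-0.278,0,0,0,-1.435,0],[0.518,-0.278,0,0,0,-1.435,0],[0.518,-0.278,0,0,0,-1.435,0]]'
cat > look.py <<'E'
from h import *
import sys
s=snap('wrist');save(s,sys.argv[1]+'.png')
st=manip.state();r=rot(st['eef_rot']);print('tcp',st['tool_pos'].round(1),'yaw x',np.arctan2(r[1,0],r[0,0]).round(3),'zax',r[:,2].round(3),'F',st['wrist_force'].round(1))
P=pts(s,np.ones((420,560),bool))
k=P[(abs(P[:,2]-113)<6)&(np.hypot(P[:,0]-569.5,P[:,1]+133)<40)]
if len(k)>50:
    xy=k[:,:2].astype(np.float32);b=cv2.minAreaRect(xy);print('knob',len(k),k.mean(0).round(1),b)
    _,e,v=np.linalg.svd(xy-xy.mean(0),full_matrices=False);print('bar dir from y',np.arctan(-v[0][0]/v[0][1]))
hsv=cv2.cvtColor(s['frame'],cv2.COLOR_RGB2HSV)
c=(hsv[...,1]>90)&(hsv[...,2]>50)
n,l,q,ce=cv2.connectedComponentsWithStats(c.astype(np.uint8))
for i in range(1,n):
    if q[i,4]>150: print(q[i,4],'hue',np.median(hsv[l==i][:,0]),ce[i].round(),np.median(pts(s,l==i),0).round(1),q[i,:4])
E
python3 look.py w1
```

```text
time: 2.05
tool_pos: [571.1, -132.1, 248.3]
eef_rot: [0.0, 0.664, 0.747, 0.0]
wrist_force: [-0.6, 0.3, -0.0]
finger_gap: 0.996
tcp [ 573.8 -129.2  248.2] yaw x 1.69 zax [ 0.002  0.001 -1.   ] F [-1.7  3.9 -0.6]
knob 1181 [ 569.2 -134.   112.5] ((569.1681518554688, -134.95826721191406), (15.702369689941406, 44.55237579345703), 6.983942985534668)
bar dir from y 0.11357957
192 hue 2.0 [268.  47.] [554.1 -19.4  40.7] [263  37  11  20]
1703 hue 94.0 [231. 112.] [529.3 -74.8  65.2] [207  87  48  49]
1751 hue 22.0 [317. 112.] [600.3 -66.8  65.2] [293  88  48  49]
860 hue 109.0 [120. 131.] [ 416.  -110.5    9.3] [112  91  17  82]
1467 hue 109.0 [355. 185.] [ 643.3 -124.4   65.2] [333 163  46  44]
1414 hue 142.0 [193. 184.] [ 501.1 -140.4   65.2] [170 164  45  43]
1176 hue 73.0 [312. 249.] [ 615.  -190.    65.3] [291 231  42  38]
1561 hue 111.0 [184. 363.] [ 494.4 -365.8   27.5] [158 322  49  86]
```

View pics/w1.png

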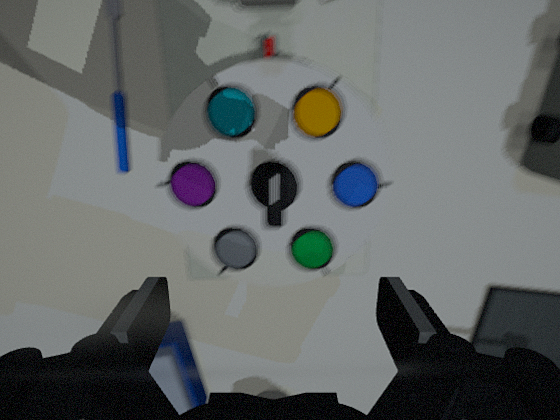

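```bash
python3 -m creep '[[0,0,0,0,0,0,0]]'; python3 look.py w2|head -4; python3 -c "
from h import *
print(tool([569.6,-133.3,96]))"
```

```text
time: 2.2
tool_pos: [570.4, -132.8, 247.9]
eef_rot: [-0.0, 0.664, 0.748, -0.0]
wrist_force: [0.2, -0.4, -0.6]
finger_gap: 0.998
tcp [ 569.5 -133.9  247.9] yaw x 1.688 zax [-0.001  0.    -1.   ] F [-0.4 -0.6 -0.4]
knob 1185 [ 569.1 -134.1  112.5] ((569.343994140625, -135.380615234375), (15.847658157348633, 46.02626037597656), 6.144530296325684)
bar dir from y 0.114088506
166 hue 0.0 [267.  48.] [551.8 -22.   42. ] [262  38   9  22]
[  0.54691772   0.28260929 151.93923074]
```

```bash
python3 -m creep '[[0.001,0,0.04,0,0,0,0],[0.001,0,0.08,0,0,0,0],[0.001,0,0.12,0,0,0,0.3],[0.001,0,0.14,0,0,0,0.5],[0.001,0,0.151,0,0,0,0.6],[0.001,0,0.151,0,0,0,0.7],[0.001,0,0.151,0,0,0,1],[0.001,0,0.151,0,0,0,1],[0.001,0,0.151,0,0,0,1],[0.001,0,0.151,0,0,0,1]]' 40; python3 -c "
from h import *
s=manip.state();print(s['finger_gap'],s['wrist_force'],s['moment'])"
```

```text
time: 3.25
tool_pos: [569.6, -134.0, 98.3]
eef_rot: [0.001, 0.665, 0.747, -0.0]
wrist_force: [-2.2, -4.8, 1.2]
finger_gap: 0.181
0.18059484581313565 [-2.16690583 -4.76799167  1.23865081] [-0.75338399  0.47815905 -0.07332153]
```

```bash
python3 -m creep '[[0,0,0,0,0,-0.06,1],[0,0,0,0,0,-0.12,1],[0,0,0,0,0,-0.18,1],[0,0,0,0,0,-0.24,1],[0,0,0,0,0,-0.3,1],[0,0,0,0,0,-0.36,1],[0,0,0,0,0,-0.42,1],[0,0,0,0,0,-0.48,1],[0,0,0,0,0,-0.53,1],[0,0,0,0,0,-0.56,1],[0,0,0,0,0,-0.56,1],[0,0,0,0,0,-0.56,1]]'; python3 -c "
from h import *
s=manip.state();print(s['finger_gap'],s['wrist_force'],s['moment'])"
```

```text
time: 4.45
tool_pos: [569.3, -134.1, 98.3]
eef_rot: [0.0, 0.433, 0.902, -0.0]
wrist_force: [-4.3, -5.1, 2.7]
finger_gap: 0.18
0.18010236868475388 [-4.26107692 -5.12607178  2.66434284] [-0.89290353  0.77704733 -0.00591229]
```

```bash
python3 -m creep '[[0,0,0,0,0,0,0.7],[0,0,0,0,0,0,0.5],[0,0,0,0,0,0,0.4],[0,0,-0.04,0,0,0,0.3],[0,0,-0.08,0,0,0,0.3],[0,0,-0.12,0,0,0,0.3],[0,0,-0.15,0,0,0,0.3],[0,0,-0.15,0,0,0,0.3],[0,0,-0.15,0,0,0,0.3],[0,0,-0.15,0,0,0,0.3]]'; python3 look.py w3
```

```text
time: 5.45
tool_pos: [568.8, -133.1, 246.0]
eef_rot: [-0.001, 0.433, 0.902, -0.0]
wrist_force: [0.3, 0.7, -0.2]
finger_gap: 0.702
tcp [ 568.8 -133.1  245.9] yaw x 2.247 zax [-0.002  0.001 -1.   ] F [ 0.1 -0.9  0.2]
knob 1191 [ 568.5 -134.6  112.5] ((569.0018310546875, -135.62628173828125), (15.58986759185791, 45.397117614746094), 39.16965866088867)
bar dir from y 0.6762541
1204 hue 12.0 [417.  10.] [ 5.500e+02 -5.000e-01  1.782e+02] [387   0  68  27]
1189 hue 108.0 [155.  53.] [ 413.6 -114.4    9.9] [131  12  51  81]
160 hue 0.0 [339.  69.] [552.1 -22.7  42. ] [332  59  16  21]
1595 hue 94.0 [229. 114.] [ 502.3 -109.1   65.4] [207  92  45  46]
1633 hue 22.0 [316. 114.] [558.4 -64.1  65.3] [294  92  46  46]
1331 hue 142.0 [191. 187.] [ 513.3 -180.    65.4] [170 167  42  41]
1355 hue 109.0 [355. 187.] [625.4 -90.2  65.3] [334 167  43  42]
2901 hue 110.0 [ 63. 267.] [ 457.6 -346.4   29.4] [  4 235 100  98]
1116 hue 73.5 [311. 252.] [ 636.5 -161.3   65.4] [292 235  40  36]
```

```bash
python3 -c "
from h import *
print(tool([542,40,250]))"
```

```text
[151.85355018  87.37417452  -3.91853342]
```

```bash
python3 -m creep '[[0.152,0.087,-0.004,0,0,0.523,1],[0.152,0.087,-0.004,0,0,0.523,1],[0.152,0.087,-0.004,0,0,0.523,1],[0.152,0.087,-0.004,0,0,0.523,1],[0.152,0.087,-0.004,0,0,0.523,1],[0.152,0.087,-0.004,0,0,0.523,1],[0.152,0.087,-0.004,0,0,0.523,1],[0.152,0.087,-0.004,0,0,0.523,1],[0.152,0.087,-0.004,0,0,0.523,1]]'; python3 look.py w4; python3 -c "
from h import *
print(tool([533,103.5,190]))"
```

```text
time: 6.4
tool_pos: [542.2, 38.8, 251.1]
eef_rot: [-0.0, 0.651, 0.759, -0.0]
wrist_force: [0.0, -0.7, -0.3]
finger_gap: 0.0
tcp [542.2  39.  251.1] yaw x 1.723 zax [-0.  0. -1.] F [-0.6  0.2  0.3]
knob 357 [ 568.4 -132.1  112.6] ((567.8466796875, -133.82647705078125), (12.176965713500977, 40.12324905395508), 14.682220458984375)
bar dir from y 0.33057076
904 hue 2.0 [274. 118.] [533.3 102.1 161. ] [258 101  34  35]
1016 hue 13.0 [275. 248.] [544.9  28.6 178.9] [257 231  35  43]
654 hue 110.0 [142. 281.] [ 413.9 -111.5    9.9] [137 250  12  62]
634 hue 94.0 [212. 314.] [ 502.3 -103.9   65.5] [194 302  36  26]
638 hue 109.0 [335. 314.] [623.5 -84.9  65.4] [318 302  36  26]
[65.14154917  0.7184906  61.14016068]
```

View pics/w4.png

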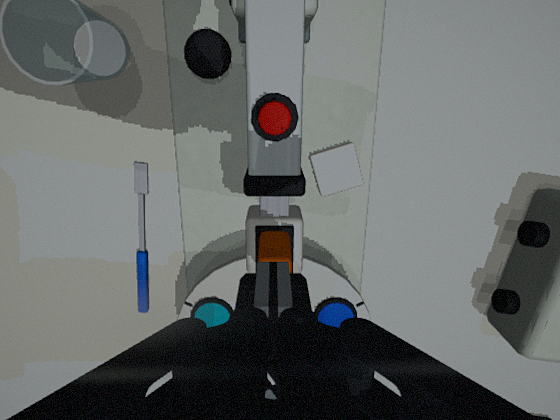

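```bash
python3 -m creep '[[0.03,0,0,0,0,0,1],[0.064,0.0005,0,0,0,0,1],[0.064,0.0005,0.03,0,0,0,1],[0.064,0.0005,0.06,0,0,0,1],[0.064,0.0005,0.068,0,0,0,1],[0.064,0.0005,0.068,0,0,0,1],[0.064,0.0005,0.068,0,0,0,1]]'; python3 -m creep '[[0,0,0.003,0,0,0,1],[0,0,0.005,0,0,0,1],[0,0,0.007,0,0,0,1],[0,0,0.009,0,0,0,1],[0,0,0.009,0,0,0,1]]'
```

```text
time: 7.15
tool_pos: [533.5, 102.8, 184.5]
eef_rot: [0.0, 0.651, 0.759, 0.001]
wrist_force: [0.1, -0.2, 0.9]
finger_gap: -0.002
time: 7.65
tool_pos: [533.2, 102.9, 174.5]
eef_rot: [0.0, 0.651, 0.759, 0.0]
wrist_force: [0.3, -1.3, 4.5]
finger_gap: 0.001
```

```bash
python3 -m creep '[[0,0,0.001,0,0,0,1],[0,0,0.001,0,0,0,1],[0,0,-0.03,0,0,0,1],[0,0,-0.07,0,0,0,1],[-0.04,0,-0.075,0,0,0,0.5],[-0.07,0,-0.075,0,0,0,0],[-0.07,0,-0.075,0,0,0,0],[-0.07,0,-0.075,0,0,0,0]]'; python3 look.py w5
```

```text
time: 8.45
tool_pos: [543.2, 33.7, 248.9]
eef_rot: [-0.001, 0.651, 0.759, -0.0]
wrist_force: [0.5, 0.8, 0.0]
finger_gap: 0.68
tcp [543.2  34.2 248.9] yaw x 1.724 zax [-0.001  0.    -1.   ] F [ 0.1  0.8 -0.7]
knob 775 [ 568.7 -132.2  112.2] ((569.2401733398438, -134.38775634765625), (15.47580623626709, 45.18564987182617), 39.13468551635742)
bar dir from y 0.6953799
913 hue 2.0 [274. 108.] [533.3 102.1 157.6] [258  91  34  35]
2373 hue 14.0 [274. 283.] [547.9   9.9 193.9] [257 245  35  74]
669 hue 109.0 [141. 278.] [ 414.  -112.4    9.8] [135 247  13  63]
680 hue 94.0 [216. 315.] [ 506.5 -109.1   65.4] [202 299  29  32]
624 hue 109.0 [331. 316.] [620.4 -92.3  65.5] [318 299  27  32]
760 hue 140.0 [215. 373.] [ 513.4 -179.4   65.5] [198 359  34  28]
767 hue 71.0 [332. 373.] [ 636.4 -160.4   65.4] [316 359  34  28]
```

View pics/w5.png

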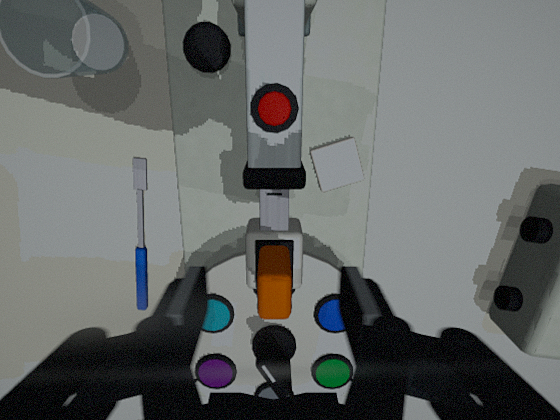

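```bash
python3 -c "
from h import *
s=snap('wrist');P=pts(s,np.ones((420,560),bool));g=P[abs(P[:,2]-194.5)<2.5];d=np.array([-.1527,.988]);n=np.array([.988,.1527]);q=g[:,:2]-[533.2,102.5]
print(len(g),np.percentile(q@d,[2,50,98]),np.percentile(q@n,[2,50,98]))
print(tool([548.9,0.5,175]))"
```

```text
1448 [-117.07391998 -102.41037691  -89.84641476] [-9.34412053 -0.09337727  8.65566337]
[-34.52126216   0.50832916  73.88738407]
```

```bash
python3 -m creep '[[-0.034,0,0,0,0,0,0],[-0.034,0,0.01,0,0,0,0],[-0.034,0,0.04,0,0,0,0],[-0.034,0,0.065,0,0,0,0.3],[-0.034,0,0.074,0,0,0,0.5],[-0.034,0,0.074,0,0,0,0.6],[-0.034,0,0.074,0,0,0,1],[-0.034,0,0.074,0,0,0,1],[-0.034,0,0.074,0,0,0,1],[-0.034,0,0.074,0,0,0,1]]' 60; python3 -c "
from h import *
s=manip.state();print(s['finger_gap'],s['wrist_force'],s['tool_pos'])"
```

```text
time: 9.55
tool_pos: [549.0, 0.2, 176.6]
eef_rot: [0.001, 0.651, 0.759, 0.0]
wrist_force: [-2.9, 0.0, 7.1]
finger_gap: 0.228
0.22779954624609536 [-2.86396301  0.01802859  7.05321387] [5.49022320e+02 1.97061442e-01 1.76597762e+02]
```

```bash
python3 -m creep '[[-0.008,0,0,0,0,0,1],[-0.016,0,0,0,0,0,1],[-0.024,0,0,0,0,0,1],[-0.032,0,0,0,0,0,1],[-0.04,0,0,0,0,0,1],[-0.048,0,0,0,0,0,1],[-0.056,0,0,0,0,0,1],[-0.062,0,0,0,0,0,1],[-0.065,0,0,0,0,0,1],[-0.065,0,0,0,0,0,1],[-0.065,0,0,0,0,0,1]]'; python3 look.py w6
python3 -c "
import cv2
a=cv2.imread('pics/w6.png');cv2.imwrite('pics/w6c.png',cv2.resize(a[0:260,180:380],None,fx=2.3,fy=2.3,interpolation=cv2.INTER_CUBIC))
from h import *
p=manip.state()['tool_pos'][:2]-np.array([533.2,102.5]);print(p@[-.1527,.988]+88)"
```

```text
time: 10.65
tool_pos: [558.8, -63.8, 176.6]
eef_rot: [0.0, 0.651, 0.759, 0.0]
wrist_force: [-5.7, 3.6, 7.1]
finger_gap: 0.225
tcp [558.8 -63.8 176.6] yaw x 1.724 zax [ 0.001  0.    -1.   ] F [-4.7  2.8  6.2]
knob 166 [ 580.3 -149.7  112.7] ((580.5101928710938, -150.4962158203125), (15.811448097229004, 8.122550010681152), 15.666587829589844)
bar dir from y -1.1808575
1319 hue 107.0 [ 98. 218.] [ 414.5 -112.     9.8] [ 88 175  21  87]
1858 hue 93.0 [186. 257.] [ 502.5 -108.6   65.4] [161 234  52  47]
1863 hue 108.0 [359. 257.] [625.5 -89.7  65.3] [333 234  52  47]
5959 hue 14.0 [273. 303.] [557.7 -54.3 194. ] [245 243  56 119]
-80.18843533859553
```

View pics/w6c.png

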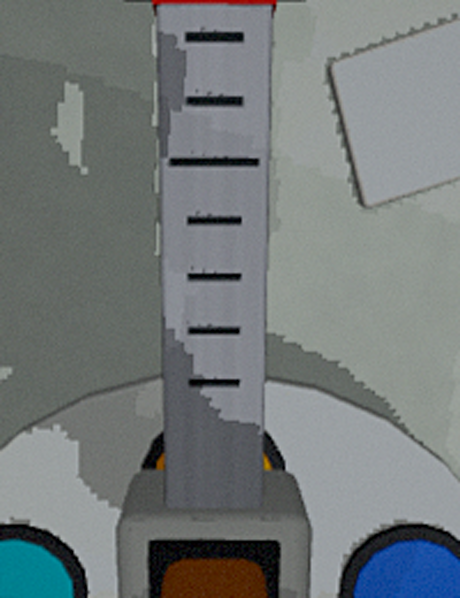

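```bash
python3 - <<'E'
from h import *
s=snap('wrist');n=(s['frame'][:,273].astype(int));print([ (v,tuple(n[v])) for v in range(0,6)])
p=ray(s,273,2,143);print('red edge',p,'station-y from axis',(p[:2]-[569.4,-133.4])@[-.1527,.988])
t=snap('top');save(t,'t7.png');d=snap('side');save(d,'s7.png')
for c in ['top','side']:
    for q in ['red_band','sleeve_mouth']:
        for r in manip.trace(q,c)[:2]: print(c,q,r['confidence'],np.round(r['box'],1))
a=cv2.imread('pics/t7.png')[180:250,210:330];b=cv2.imread('pics/s7.png')[170:250,220:320]
cv2.imwrite('pics/ts7.png',np.vstack([cv2.resize(a,(600,350),interpolation=2),cv2.resize(b,(312,250),interpolation=2)[:, :312] if 0 else cv2.copyMakeBorder(cv2.resize(b,(312,250),interpolation=2),0,0,0,288,0)]))
E
```

```text
[(0, (np.int64(154), np.int64(0), np.int64(0))), (1, (np.int64(143), np.int64(69), np.int64(70))), (2, (np.int64(120), np.int64(125), np.int64(135))), (3, (np.int64(136), np.int64(141), np.int64(150))), (4, (np.int64(137), np.int64(137), np.int64(145))), (5, (np.int64(134), np.int64(135), np.int64(142)))]
red edge [541.80744576  46.9336014  143.        ] station-y from axis 182.38298121617572
top red_band 0.65 [265.9 210.9  18.1   9.6]
top red_band 0.26 [360.1 208.2  20.8  52.4]
top sleeve_mouth 0.56 [278.4 219.2 194.5  90.7]
side red_band 0.55 [277.6 179.6  14.5  42.4]
side sleeve_mouth 0.62 [269.1 217.5  92.4 129.3]
```

View pics/ts7.png

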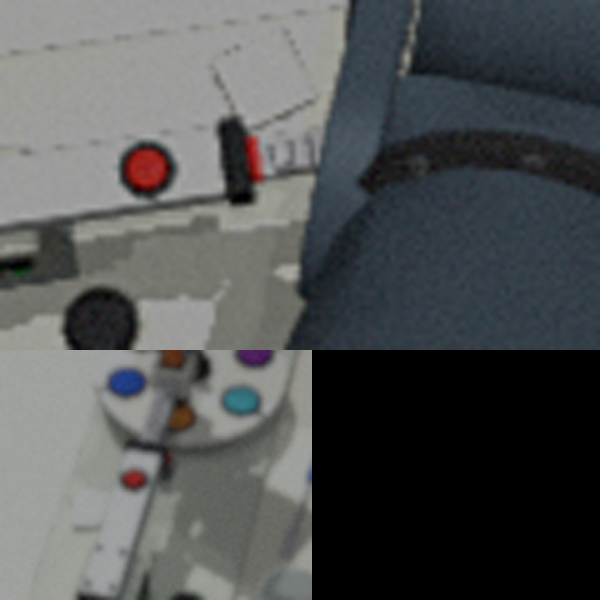

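```bash
python3 - <<'E'
from h import *
s=snap('top');im=s['frame'].astype(np.float32);f=s['f']
o=np.array([569.4,-133.4]);d=np.array([-.1527,.988]);n=np.array([.988,.1527])
Ti=np.linalg.inv(s['T'])
for sy in np.arange(170,200,1.0):
    c=[]
    for w in (-5,-2.5,0,2.5,5):
        p=Ti@np.r_[o+sy*d+w*n,143,1];u,v=f*p[0]/p[2]+s['cx'],f*p[1]/p[2]+s['cy']
        c.append(cv2.getRectSubPix(im,(1,1),(float(u),float(v)))[0,0])
    print(sy,np.mean(c,0).round())
print(manip.state()['wrist_force'])
E
```

```text
170.0 [122. 121. 122.]
171.0 [131. 128. 131.]
172.0 [137. 135. 138.]
173.0 [143. 142. 145.]
174.0 [148. 146. 149.]
175.0 [149. 147. 150.]
176.0 [147. 145. 148.]
177.0 [137. 136. 139.]
178.0 [125. 125. 128.]
179.0 [122. 123. 126.]
180.0 [130. 132. 134.]
181.0 [138. 141. 143.]
182.0 [146. 142. 144.]
183.0 [152. 137. 139.]
184.0 [155. 121. 123.]
185.0 [157.  98.  99.]
186.0 [158.  75.  75.]
187.0 [156.  54.  53.]
188.0 [148.  37.  35.]
189.0 [129.  25.  23.]
190.0 [103.  21.  20.]
191.0 [76. 20. 19.]
192.0 [55. 24. 24.]
193.0 [39. 29. 29.]
194.0 [31. 32. 32.]
195.0 [31. 33. 34.]
196.0 [32. 35. 36.]
197.0 [31. 34. 35.]
198.0 [30. 31. 32.]
199.0 [28. 28. 29.]
[-4.01034821  3.13139692  6.07020009]
```

```bash
python3 -m creep '[[0,0,0,0,0,0,1],[0,0,0,0,0,0,1],[0,0,0,0,0,0,1]]'; python3 -c "
from plant import manip
print(manip.sign_off())"
```

```text
time: 11.4
tool_pos: [558.8, -63.7, 176.6]
eef_rot: [0.0, 0.651, 0.759, 0.0]
wrist_force: [-4.8, 2.9, 7.1]
finger_gap: 0.222
the job is handed in; nothing more can be done
None
```

The job is done and handed in at about 11.4 s, with the arm still holding the boom in the red band by its grip.

- **Carousel:** I turned it 0.56 rad anticlockwise by the knob while the head was still parked, then let go. The amber disc measured 0.154 rad against 0.153 rad for the boom's line, and two neighbouring glass discs had not moved after the boom was drawn out.
- **Lock button:** I pressed it down until the force read 4.5 N, then 1 mm further. Afterwards it stood about 3.4 mm lower than before, and the boom had sprung out about 15 mm.
- **Boom:** I gripped it and drew it out 65 mm, to about 80.2 mm by the tool's position. The overhead picture shows about 5.2 mm of the 10 mm red band outside the mouth, so the band's middle is within about 1 mm of it.
- **Last reading:** the gap stayed at 0.222, the pose was steady, and the wrist force was about 9 N.
- **Disagreement:** the wrist camera put the near edge of the band about 7.6 mm out from the mouth's nominal position, where 5 mm was expected. That estimate compares across two cameras, each good to about 2 mm. The overhead picture, which shows band and mouth together, agreed with the tool's position, so I went by that.

I noticed no contact with the other things on the bench, but I did not re-measure their positions.

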